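Press a grinding jar's lid home, square

ROBOT

A 6-joint arm with a two-finger parallel gripper is mounted at the origin on the work surface. World frame = base frame: x ahead of the robot, y to its left, z up, the work surface at z = 0. Lengths are in m, angles in degrees, forces in N, time in s.
With the tool pointing down it reaches from about 0.35 to 0.875 m from the base axis. Payload 4.2 kg.
Tool frame: the origin (TCP) lies at the very end of the fingers, on their centre line; the grasp point (between the pads) lies 19 mm behind it; z points along the fingers, x is the direction in which the jaws open and shut, and the axes are right-handed (so a half turn about z gives the same grasp; the last joint's range is limited). The gripper opens to 87 mm and grips with 3 to 60 N. Pads are 19 mm wide; open, the fingers measure 117 mm over their backs; the gripper's body (75 mm by 190 mm) begins 51 mm behind the grasp point.
Start: joints at [-58.465, 22.042, 0.453, 0, -68.411, -14.817], TCP at [0.18, -0.599, 0.223] pointing down, gripper open.
Joint ranges: [-179.83, 179.83], [-69.29, 118.12], [-61.27, 80.66], [-181.25, 117.63], [-171.15, -9.14], [-177.46, 177.46]. Speed limits (degrees/s): [159.86, 159.86, 180, 180, 180, 180].

INTERFACE

Orientations are given as a 3x3 rotation matrix whose columns are the frame's x, y, z axes.
In Python, from station import r gives the robot as it stands.
- The arm moves only by the shell command python3 -m jog 'ROWS' [OPENING]. ROWS is JSON, a list of rows, each a list of 2 entries, a list of its own where there are three numbers: the shift along the tool's x, y, z in m, then the turn, a rotation vector about the tool's x, y, z in units of 5 degrees (1.0 is 5 degrees). A call has exactly 10 rows; each row is the pose to reach, as a shift and turn from the pose commanded when the call began, along the tool's axes at that moment; what a row does not reach only later rows make up. A row lasts 1/12 s, in which the tool goes at most 41.7 mm and 7.16 degrees, less where a joint would pass 70% of its speed; a pose out of reach is approached as far as the arm can. A call with a gripper value outside its range is refused whole. OPENING is the finger opening in m, from 0 to 0.087, set as the call begins (- or left out, the last holds). The fingers move at their own pace and stop on an object; the grip force is fixed at half the most. Time passes only in rows, so rows that repeat a pose let the fingers close, or fill a call up. It gives the time, the measured TCP pose, the force and the opening at its end, in the units of the state.
- r.sense(): the state, without advancing time (a new reading comes with each control period).
- r.capture(name): name is "side" or "top" or "wrist"; returns (picture, depth): 400x640x3 uint8, blue, green, red; 400x640 float32, m along the optical axis (not along the pixel's ray), 0 where there is no reading.
- r.calibration(name): a dict with "fx", "fy", "cx", "cy" (pixels), "R" (3x3) and "t" (3): a world point X has camera coordinates R X + t; the wrist camera has in their place "tool_from_camera" (4x4, takes a point from camera to tool coordinates, whose origin is the TCP and whose axes are the tool frame's). Camera axes: x right, y down, z forward; pixel columns grow to the right and rows downward; lengths in m; the calibration is good to about 2 mm. A picture is of the moment at which its call begins: read the wrist's pose just before it. calibration takes no time and is no camera call.
- r.finish_job(): hands the job in, once; it reports no verdict.
Trained networks look in the newest picture that a camera, given by its name, has taken for a name from the list of things; names that differ only in an ending like _2 or _b are one class to them, and where a whole thing is asked for, a point or a joint stands for the part that bears it (a point fixed in the world has none). Each returns a list of dicts, best first, with "confidence" (0 to 1); they miss things now and then, are a little off and sometimes report something else, mostly with a low value. They report only what shows in the picture. A call takes as long as a camera call. They do not tell look-alikes from the thing itself.
- r.cut_out(query, camera): "region" (400x640 bool, what is visible of it) and "uv" ([column, row] in pixels, amid what is visible of it).
The state is a dict: "time_s": time; "joints": joint angles; "joint_velocities": joint speeds; "effort": joint torques, N m; "tcp_pos": TCP position; "ee_rot": TCP orientation; "wrist_force": force on the tool from outside, world axes, zero at the start; "moment": the same for the moment, N m; "gripper_width": opening from 0.0 (shut) to 1.0 (fully open).
Only numpy, scipy, OpenCV 4.12 (cv2) and the standard library are available. Lean on these libraries where they do the work, as an engineer would, in place of code of your own. Each camera call takes 0.05 s, during which the arm holds its last target.

TASK

Close the open grinding jar: set its lid in the mouth, then press the lid down by its edge, a little at a time at opposite places round the rim, so that it goes in square and sits flush on the jar all round. Press gently and never let the lid cock far over or force it, or the seal is spoilt; leave the jar standing where it is and do not disturb the bottle, the beaker or the scoop.

Things in the scene. Friction and masses are not known exactly. Their poses are not given: they have to be found in the camera images.
- lid_mid (a point): The jar's round lid, bare turned steel, 22 mm high, 0.37 kg; this point is on its axis half-way up, z up. The lower 14 mm is a plug 50 mm in diameter whose lowest 5 mm narrow to 46 mm; above it is an edge 62 mm in diameter, 8 mm thick (from 3 to 11 mm above this point), to hold it by. The top is flat. It starts lying plug down on the bench.
- lid_top (a point): Centre of the lid's flat top, 11 mm above lid_mid. Pressed near its rim (radius 23 to 29 mm) at one place, the lid gives at 6 to 20 N: that side sinks, the opposite side rises a little, and it stays so. In the middle or on two sides at once it needs over 28 N. More than 28 N on it, or a tilt over 7 degrees in the mouth (as when one side is pressed home alone), spoils the seal.
- jar_mouth (a point): Centre of the open jar's mouth, level with its flat rim, z up. The bore is 52 mm wide; a rubber seal ring 2 to 7 mm below the rim grips the plug all round. Set in without force, the lid stands with its edge about 6 mm above the jar's rim, lid_mid 3 mm above this point. Fully home, its edge lies on the rim, lid_mid is 3 mm below this point, lid_top 8 mm above it, and it feels rigid.
- jar: The open grinding jar of a ball mill, bare steel, loose on the bench, 62 mm high, 76 mm in diameter, about 1.15 kg; the origin is the centre of its underside, z up.
- bottle_mid (a point): A bystander: white plastic bottle, 58 mm in diameter, 115 mm high; the point is its centre.
- beaker_mid (a point): A bystander: small glass beaker, 60 mm in diameter, 72 mm high; the point is its centre.
- scoop_grip (a point): A bystander: steel spoon-shaped scoop 160 mm long lying on the bench; the point is in its handle.
Not all that is in view belongs to the job. There is more than one size of the part that bears lid_mid; the job needs the smallest.

How it is judged (in metres and radians):
On the way, in this order (a step that is already met when the one before it is completed fails the run):
1. the lid stands started in the jar's mouth, centred, its edge still well clear of the rim (horizontal distance between lid_mid and jar_mouth below 0.004 m and z of lid_mid in the frame of jar_mouth between 0 and 0.006 m), for 0.2 s.
2. the lid is home, flush all round (horizontal distance between lid_mid and jar_mouth below 0.003 m and z of lid_mid in the frame of jar_mouth below -0.0015 m and angle between the z axis of lid_mid and the z axis of jar_mouth, either way round below 0.035 rad), for 0.2 s.
At the end, for the whole second after the job is handed in: The lid is in the jar's mouth, centred within 3 mm, its edge within 1.5 mm of the jar's rim at the centre and square to the jar within 2 degrees; the jar stands upright at rest on the bench (all of step 2 and angle between jar's own z axis and vertical below 0.05 rad and height (world z) of jar below 0.004 m and linear speed of jar below 0.01 m/s); the robot touches nothing.
It fails at once if the lid is cocked more than 7 degrees in the mouth (horizontal distance between lid_mid and jar_mouth below 0.006 m and z of lid_mid in the frame of jar_mouth below 0.004 m and angle between the z axis of lid_mid and the z axis of jar_mouth, either way round above 0.122 rad).
It fails at once if the lid is forced into the seal with more than 28 N (horizontal distance between lid_mid and jar_mouth below 0.006 m and z of lid_mid in the frame of jar_mouth below 0.0025 m and contact force between the fingers and lid above 28 N).
It fails at once if the jar is shifted more than 30 mm or tipped (distance of jar from where it was at the start of the episode above 0.03 m or angle between jar's own z axis and vertical above 0.2 rad).
It fails at once if the bottle, the beaker or the scoop is moved more than 20 mm (distance of any of bottle_mid, beaker_mid, scoop_grip from where it was at the start of the episode above 0.02 m).
It also fails if it takes over 72 s, if anything falls off the work surface, if the arm or the gripper's body presses on something with over 40 N, if the wrist force passes 120 N, or if a joint passes its speed limit or range.

## Working session

There is one attempt and no reset: what is moved stays moved. The work goes in short steps, Python scripts to look and compute and a shell command to move; the robot and the scene stay as the last step left them, time stands still between calls to the robot, and variables do not carry over. Pictures are saved under pics/ and viewed, and the job is handed in when it is done.

```bash
ls; mkdir -p pics; python3 - <<'E'
from station import r
import cv2,numpy as np
s=r.sense();print(s)
for n in("side","top"):
    p,d=r.capture(n);cv2.imwrite(f"pics/{n}0.png",p);np.save(f"pics/{n}0.npy",d)
    for q in("lid_mid","jar","bottle_mid","beaker_mid","scoop_grip"):
        for o in r.cut_out(q,n): print(n,q,round(o["confidence"],2),o["uv"],o["region"].sum())
    print(r.calibration(n))
print(r.calibration("wrist"))
E
```

```text
pics
{'time_s': 0.0, 'joints': array([-5.84643172e+01,  2.20898774e+01,  3.79797651e-01, -3.00821026e-02,
       -6.84103625e+01, -1.48179120e+01]), 'joint_velocities': array([ 0.01113392,  0.02022914, -0.02628775, -0.03530558, -0.06684745,
        0.0086536 ]), 'effort': array([ 3.01163882e-04, -3.90666354e+01,  1.87405604e+01,  4.21989128e+00,
        1.09011575e-02, -2.23668194e-04]), 'tcp_pos': array([ 0.17965025, -0.59799478,  0.2214662 ]), 'ee_rot': array([[-2.87471326e-01,  9.57789001e-01, -6.83344402e-04],
       [ 9.57786816e-01,  2.87472131e-01,  2.04696208e-03],
       [ 2.15700023e-03, -6.60553555e-05, -9.99997671e-01]]), 'wrist_force': array([ 0.0932067 , -0.01418643,  0.14892711]), 'moment': array([ 0.01283361,  0.02127591, -0.0558986 ]), 'gripper_width': 0.9984323622155665}
side lid_mid 0.82 [323.7, 223.3] 715
side lid_mid 0.74 [376.3, 175.9] 516
side lid_mid 0.63 [358.7, 202.4] 329
side jar 0.38 [354.0, 202.1] 368
side bottle_mid 0.57 [274.5, 190.5] 711
side beaker_mid 0.59 [252.2, 356.5] 1020
side scoop_grip 0.64 [397.3, 147.3] 230
{'fx': 373.19518784384286, 'fy': 37
[... 672 characters left out ...]
25091756, 'cy': 197.66425875950432, 'R': array([[-0.09270948, -0.99567017, -0.00677309],
       [-0.96543174,  0.09155404, -0.24404799],
       [ 0.24361141, -0.0160866 , -0.9697395 ]]), 't': array([0.0403346 , 0.63704979, 1.15555075])}
{'fx': 296.6622446799248, 'fy': 296.6622446799248, 'cx': 318.72929181865834, 'cy': 201.3490397529133, 'tool_from_camera': array([[ 9.99999914e-01,  1.57826984e-04,  3.82978371e-04,
         9.87533297e-04],
       [-2.45171633e-04,  9.70742192e-01,  2.40124002e-01,
        -6.46659664e-02],
       [-3.33875216e-04, -2.40124075e-01,  9.70742148e-01,
        -1.60807738e-01],
       [ 0.00000000e+00,  0.00000000e+00,  0.00000000e+00,
         1.00000000e+00]])}
```

View pics/top0.png

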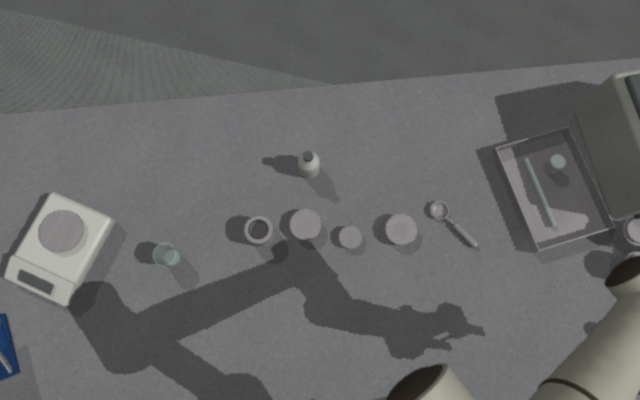

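View pics/side0.png

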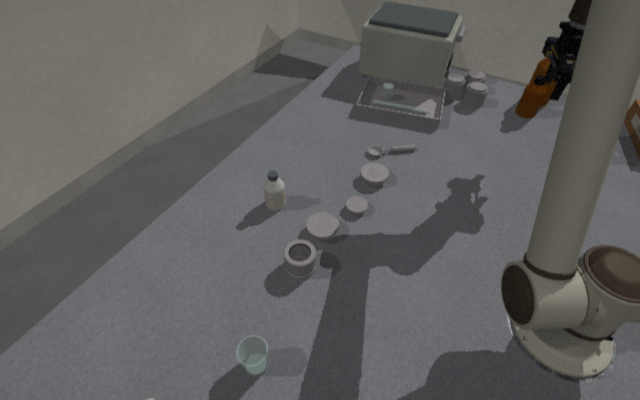

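```bash
cat > h.py <<'E'
import numpy as np,cv2
from station import r
def backproj(u,v,d,c,pose=None):
    p=np.stack([(u-c["cx"])/c["fx"]*d,(v-c["cy"])/c["fy"]*d,d],-1)
    if pose is None: return (p-c["t"])@c["R"]
    T=c["tool_from_camera"]; p=p@T[:3,:3].T+T[:3,3]
    return p@pose[1].T+pose[0]
def cloud(d,c,pose=None):
    v,u=np.mgrid[:d.shape[0],:d.shape[1]]
    X=backproj(u.astype(float),v.astype(float),d.astype(float),c,pose); X[d<=0]=np.nan
    return X
E
python3 - <<'E'
from h import *
p=cv2.imread("pics/top0.png");d=np.load("pics/top0.npy")
c=r.calibration("top");X=cloud(d,c)
for u,v in[(348,237),(401,231),(302,226),(260,232),(308,162),(163,254),(448,220),(500,300)]:
    print(u,v,X[v,u].round(4), X[v-4:v+5,u-4:u+5,2].mean().round(4))
# heights: top discs
for nm,(u,v) in dict(A=(348,237),B=(401,231),C=(302,226),J=(260,232)).items():
    w=X[v-35:v+35,u-30:u+30].reshape(-1,3);w=w[np.isfinite(w[:,0])]
    h=np.percentile(w[:,2],99)
    print(nm,np.histogram(w[:,2],np.arange(-.01,.09,.005)))
cv2.imwrite("pics/topcrop.png",cv2.resize(p[130:300,130:480],None,fx=2.2,fy=2.2,interpolation=cv2.INTER_CUBIC))
E
```

```text
348 237 [ 0.5363 -0.0936  0.0233] nan
401 231 [ 0.5373 -0.2345  0.0345] 0.0311
302 226 [0.5761 0.026  0.0308] 0.0308
260 232 [0.5744 0.1412 0.0098] 0.0085
308 162 [ 0.731  -0.0055  0.0984] 0.0972
163 254 [0.5385 0.403  0.0139] 0.0178
448 220 [ 0.558  -0.3681  0.0176] nan
500 300 [ 0.3362 -0.4735  0.0035] 0.0009
A (array([  74, 1624, 1906,  119,    2,   71,  292,   71,   20,    2,    0,
          0,    0,    0,    0,    0,    0,    0,    0]), array([-0.01 , -0.005,  0.   ,  0.005,  0.01 ,  0.015,  0.02 ,  0.025,
        0.03 ,  0.035,  0.04 ,  0.045,  0.05 ,  0.055,  0.06 ,  0.065,
        0.07 ,  0.075,  0.08 ,  0.085]))
B (array([  60, 1439, 1789,  110,    2,    2,   11,  332,  422,   24,    0,
          0,    0,    0,    0,    0,    0,    0,    0]), array([-0.01 , -0.005,  0.   ,  0.005,  0.01 ,  0.015,  0.02 ,  0.025,
        0.03 ,  0.035,  0.04 ,  0.045,  0.05 ,  0.055,  0.06 ,  0.065,
        0.07 ,  0.075,  0.08 ,  0.085]))
C (array([  76, 1520, 1679,  106,    4,    2,   13,  321,  416,   35,    2,
          0,    3,    3,    4,    0,    0,    0,    0]), array([-0.01 , -0.005,  0.   ,  0.005,  0.01 ,  0.015,  0.02 ,  0.025,
        0.03 ,  0.035,  0.04 ,  0.045,  0.05 ,  0.055,  0.06 ,  0.065,
        0.07 ,  0.075,  0.08 ,  0.085]))
J (array([  81, 1550, 1699,  263,   66,   10,   19,   16,   20,   17,   17,
         11,   24,  118,  242,   31,    0,    0,    0]), array([-0.01 , -0.005,  0.   ,  0.005,  0.01 ,  0.015,  0.02 ,  0.025,
        0.03 ,  0.035,  0.04 ,  0.045,  0.05 ,  0.055,  0.06 ,  0.065,
        0.07 ,  0.075,  0.08 ,  0.085]))
```

View pics/topcrop.png

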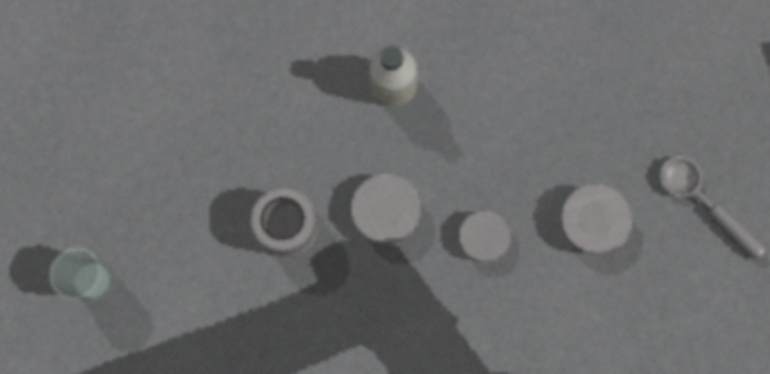

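```bash
python3 - <<'E'
from h import *
d=np.load("pics/top0.npy")
c=r.calibration("top");X=cloud(d,c)
for nm,(u,v),lo,hi in [("A",(348,237),.016,.03),("B",(401,231),.024,.04),("C",(302,226),.024,.04),("J",(260,232),.053,.07),("bot",(308,162),.03,.2),("beak",(166,254),.01,.2)]:
    w=X[v-35:v+35,u-30:u+30].reshape(-1,3);w=w[(w[:,2]>lo)&(w[:,2]<hi)]
    c0=np.median(w,0); w=w[np.hypot(*(w[:,:2]-c0[:2]).T)<.05]
    (cx,cy),rad=cv2.minEnclosingCircle(w[:,:2].astype(np.float32))
    print(nm,len(w),w.mean(0).round(4),(round(cx,4),round(cy,4)),round(2*rad,4),np.ptp(w,0).round(3))
E
```

```text
A 412 [ 0.5364 -0.0986  0.0223] (0.5371, -0.0984) 0.0624 [0.061 0.06  0.012]
B 784 [ 0.5439 -0.2344  0.0304] (0.5441, -0.2353) 0.0854 [0.083 0.084 0.015]
C 768 [0.5806 0.0177 0.0305] (0.5816, 0.0174) 0.0854 [0.083 0.082 0.015]
J 404 [0.5733 0.1401 0.0612] (0.5739, 0.141) 0.077 [0.076 0.074 0.015]
bot 430 [ 0.734  -0.0055  0.0822] (0.7433, -0.006) 0.0585 [0.054 0.056 0.088]
beak 394 [0.5317 0.3869 0.0491] (0.5287, 0.3836) 0.0627 [0.058 0.061 0.069]
```

The lid candidates in the top image are (302,226), (348,237) and (401,231), measuring 85, 62 and 85 mm across and 30, 22 and 30 mm high. The job's lid is (348,237), because 62 mm by 22 mm matches the description; the crop confirms it is the smallest. The open jar is at (260,232). I'll move over the lid with the jaws along world x.

```bash
python3 -m jog '[[[0.03,0.03,0],[0,0,-1.4]],[[0.055,0.06,0],[0,0,-2.8]],[[0.08,0.09,0],[0,0,-4.2]],[[0.1,0.12,0],[0,0,-5.6]],[[0.12,0.15,0],[0,0,-7]],[[0.14,0.18,0],[0,0,-8.4]],[[0.16,0.21,0],[0,0,-9.8]],[[0.18,0.24,0],[0,0,-11.2]],[[0.2,0.27,0],[0,0,-12.6]],[[0.22,0.3,0],[0,0,-14]]]' 0.087; python3 -c "
from h import *
s=r.sense();print(s['tcp_pos'],s['ee_rot'].round(4),s['joints'])
d=np.array([.5365,-.0985,.22])-s['tcp_pos'];print(s['ee_rot'].T@d)"
```

```text
time_s: 1.43
tcp_pos: [0.4047, -0.3, 0.223]
ee_rot: [[-0.999, 0.051, 0.001], [0.051, 0.999, -0.0], [-0.001, -0.0, -1.0]]
wrist_force: [0.6, -0.4, 0.3]
gripper_width: 1.0
[ 0.40473305 -0.30002499  0.22296135] [[-9.987e-01  5.110e-02  8.000e-04]
 [ 5.110e-02  9.987e-01 -3.000e-04]
 [-8.000e-04 -3.000e-04 -1.000e+00]] [-1.80539909e+01  1.01501749e+01 -1.62042754e+01  4.42040924e-03
 -6.35950127e+01  1.51229650e+01]
[-0.1212945   0.20799582  0.0030007 ]
```

```bash
python3 -m jog '[[[-0.015,0.025,0],[0,0,-0.2]],[[-0.033,0.056,0],[0,0,-0.3]],[[-0.05,0.086,0],[0,0,-0.4]],[[-0.07,0.12,0],[0,0,-0.5]],[[-0.09,0.154,0],[0,0,-0.586]],[[-0.105,0.185,0],[0,0,-0.586]],[[-0.116,0.2,0],[0,0,-0.586]],[[-0.1213,0.208,0],[0,0,-0.586]],[[-0.1213,0.208,0],[0,0,-0.586]],[[-0.1213,0.208,0],[0,0,-0.586]]]'; cat >> h.py <<'E'
def look(tag,q,lo,hi,guess):
    s=r.sense();pose=(s['tcp_pos'],s['ee_rot'])
    p,d=r.capture("wrist");cv2.imwrite(f"pics/{tag}.png",p);np.save(f"pics/{tag}.npy",d)
    c=r.calibration("wrist");X=cloud(d,c,pose)
    print("tcp",pose[0].round(4),pose[1][:2,0].round(4))
    for o in r.cut_out(q,"wrist"):
        w=X[o["region"]];w=w[np.isfinite(w[:,0])]
        print(round(o["confidence"],2),np.round(o["uv"]),len(w),"med",np.median(w,0).round(4))
    m=(X[...,2]>lo)&(X[...,2]<hi)&(np.hypot(X[...,0]-guess[0],X[...,1]-guess[1])<.055)
    w=X[m]
    (cx,cy),rad=cv2.minEnclosingCircle(w[:,:2].astype(np.float32))
    cn,_=cv2.findContours(m.astype(np.uint8),cv2.RETR_EXTERNAL,cv2.CHAIN_APPROX_NONE)
    k=max(cn,key=cv2.contourArea);e=cv2.fitEllipse(k)
    zt=np.median(w[:,2])
    # intersect ellipse contour points with plane z=zt -> circle fit
    kk=k[:,0].astype(float)
    P0=backproj(kk[:,0],kk[:,1],np.full(len(kk),.1),c,pose);P1=backproj(kk[:,0],kk[:,1],np.full(len(kk),1.),c,pose)
    t=(zt-P0[:,2])/(P1[:,2]-P0[:,2]);Q=(P0+t[:,None]*(P1-P0))[:,:2]
    A=np.c_[2*Q,np.ones(len(Q))];a=np.linalg.lstsq(A,(Q**2).sum(1),rcond=None)[0];R=np.sqrt(a[2]+a[0]**2+a[1]**2)
    print("enc",round(cx,4),round(cy,4),round(2*rad,4),"| contour fit",a[:2].round(4),"dia",round(2*R,4),"z",zt.round(4),"n",len(w))
    return a[:2]
E
python3 -c "
from h import *
look('w1','lid_mid',.016,.028,(.5365,-.0985))"
```

```text
time_s: 2.27
tcp_pos: [0.5364, -0.1011, 0.2224]
ee_rot: [[-1.0, 0.006, -0.001], [0.006, 1.0, -0.0], [0.001, -0.0, -1.0]]
wrist_force: [0.3, -0.4, 0.9]
gripper_width: 1.0
tcp [ 0.5364 -0.1011  0.2224] [-1.     0.006]
0.96 [284. 283.] 1414 med [0.5815 0.0343 0.029 ]
0.95 [309.  62.] 4890 med [ 0.5447 -0.2349  0.0289]
0.66 [314. 183.] 1850 med [ 0.5384 -0.0988  0.0208]
enc 0.5378 -0.0976 0.062 | contour fit [ 0.5377 -0.098 ] dia 0.0604 z 0.0208 n 1898
```

View pics/w1.png

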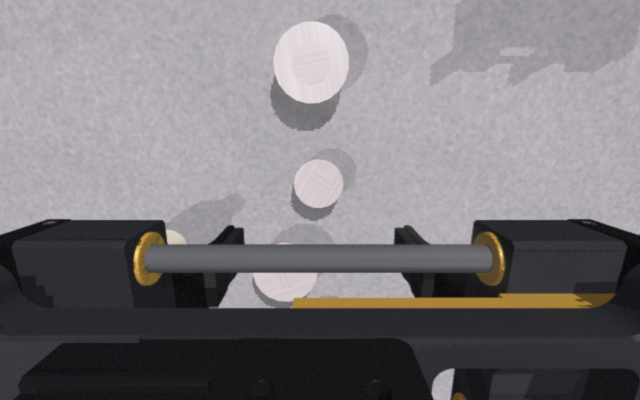

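```bash
python3 -m jog '[[[-0.004,0.025,-0.005],[0,0,0]],[[-0.01,0.065,-0.01],[0,0,0]],[[-0.016,0.104,-0.02],[0,0,0]],[[-0.022,0.144,-0.03],[0,0,0]],[[-0.027,0.184,-0.035],[0,0,0]],[[-0.032,0.215,-0.04],[0,0,0]],[[-0.036,0.235,-0.04],[0,0,0]],[[-0.037,0.24,-0.04],[0,0,0]],[[-0.037,0.24,-0.04],[0,0,0]],[[-0.037,0.24,-0.04],[0,0,0]]]'; python3 -c "
from h import *
look('w2','jar',.055,.07,(.5735,.1405))"
```

```text
time_s: 3.2
tcp_pos: [0.5749, 0.1375, 0.2624]
ee_rot: [[-1.0, 0.007, -0.001], [0.007, 1.0, -0.001], [0.001, -0.001, -1.0]]
wrist_force: [-0.7, -0.2, -0.2]
gripper_width: 1.001
tcp [0.5749 0.1375 0.2624] [-1.      0.0073]
enc 0.5747 0.1417 0.0762 | contour fit [0.5745 0.1413] dia 0.0746 z 0.0604 n 1665
```

View pics/w2.png

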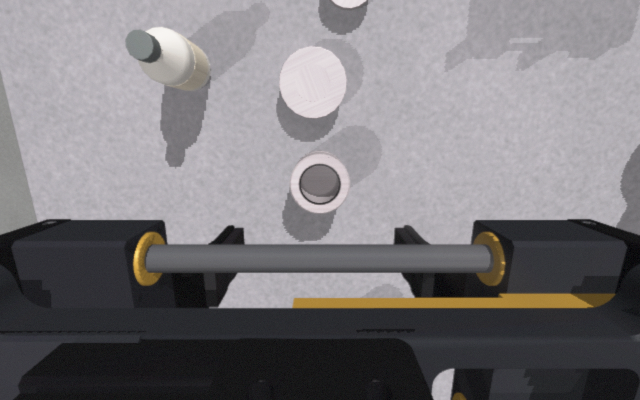

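```bash
python3 -m jog '[[[0.004,-0.025,0],[0,0,-0.08]],[[0.01,-0.064,0],[0,0,-0.08]],[[0.016,-0.104,0.01],[0,0,-0.08]],[[0.022,-0.144,0.02],[0,0,-0.08]],[[0.028,-0.18,0.04],[0,0,-0.08]],[[0.033,-0.215,0.06],[0,0,-0.08]],[[0.0355,-0.233,0.09],[0,0,-0.08]],[[0.0355,-0.2358,0.125],[0,0,-0.08]],[[0.0355,-0.2358,0.16],[0,0,-0.08]],[[0.0355,-0.2358,0.18],[0,0,-0.08]]]'; python3 -c "
from h import *
s=r.sense();print(s['tcp_pos'],s['ee_rot'][:,0])
d=np.array([.5377,-.098,.011])-s['tcp_pos'];print(s['ee_rot'].T@d)"
```

```text
time_s: 4.13
tcp_pos: [0.5352, -0.0989, 0.0794]
ee_rot: [[-1.0, 0.004, -0.005], [0.004, 1.0, 0.0], [0.005, 0.0, -1.0]]
wrist_force: [-0.1, 0.1, 1.1]
gripper_width: 1.0
[ 0.5352148  -0.09885376  0.0793856 ] [-0.999981    0.00360867  0.00499817]
[-0.00282388  0.00084752  0.06837253]
```

```bash
python3 -m jog '[[[0,0,0],[0,0,0]],[[0,0,0.01],[0,0,0]],[[0,0,0.025],[0,0,0]],[[0,0,0.04],[0,0,0]],[[0,0,0.05],[0,0,0]],[[0,0,0.06],[0,0,0]],[[0,0,0.06],[0,0,0]],[[0,0,0.06],[0,0,0]],[[0,0,0.06],[0,0,0]],[[0,0,0.06],[0,0,0]]]'; python3 -c "
from h import *
s=r.sense();print(s['tcp_pos'],s['ee_rot'][:,0])
d=np.array([.5377,-.098,.011])-s['tcp_pos'];print(s['ee_rot'].T@d)"
```

```text
time_s: 4.97
tcp_pos: [0.5391, -0.0966, 0.0235]
ee_rot: [[-1.0, -0.001, 0.002], [-0.001, 1.0, 0.0], [-0.002, 0.0, -1.0]]
wrist_force: [-1.0, 0.3, -0.1]
gripper_width: 0.999
[ 0.53914727 -0.09657456  0.02348157] [-0.99999739 -0.00117499 -0.00196129]
[ 0.00147342 -0.00142444  0.01247862]
```

```bash
python3 -m jog '[[[0.001,-0.001,0.003],[0,0,0]],[[0.001,-0.001,0.006],[0,0,0]],[[0.001,-0.001,0.009],[0,0,0]],[[0.001,-0.001,0.011],[0,0,0]],[[0.001,-0.001,0.0115],[0,0,0]],[[0.001,-0.001,0.0115],[0,0,0]],[[0.001,-0.001,0.0115],[0,0,0]],[[0.001,-0.001,0.0115],[0,0,0]],[[0.001,-0.001,0.0115],[0,0,0]],[[0.001,-0.001,0.0115],[0,0,0]]]'; python3 -c "
from h import *
for i in range(4): s=r.sense();print(s['tcp_pos'],s['ee_rot'][:,0],s['joints'].round(3)); r.capture('wrist')
"
```

```text
time_s: 5.8
tcp_pos: [0.5375, -0.0976, 0.0112]
ee_rot: [[-1.0, -0.001, 0.0], [-0.001, 1.0, 0.0], [-0.0, 0.0, -1.0]]
wrist_force: [0.4, -0.3, 0.8]
gripper_width: 1.0
[ 0.53745483 -0.09764656  0.01116254] [-9.99999612e-01 -8.57628534e-04 -2.00231622e-04] [ 6.7130e+00  2.8655e+01 -2.4760e+01  2.0000e-03 -3.6574e+01 -6.6660e+00]
[ 0.53747261 -0.09762064  0.01114478] [-9.99999556e-01 -9.13812681e-04 -2.28896525e-04] [ 6.7150e+00  2.8657e+01 -2.4759e+01  1.0000e-03 -3.6571e+01 -6.6640e+00]
[ 0.53741232 -0.09763154  0.01113992] [-9.99999607e-01 -8.71570423e-04 -1.62198913e-04] [  6.715  28.655 -24.765   0.    -36.571  -6.665]
[ 0.53741475 -0.09763923  0.01112877] [-9.99999646e-01 -8.25846930e-04 -1.60531322e-04] [  6.714  28.656 -24.764  -0.    -36.571  -6.666]
```

```bash
python3 -m jog '[[[0,0,0],[0,0,0]],[[0,0,0],[0,0,0]],[[0,0,0],[0,0,0]],[[0,0,0],[0,0,0]],[[0,0,0],[0,0,0]],[[0,0,0],[0,0,0]],[[0,0,0],[0,0,0]],[[0,0,0],[0,0,0]],[[0,0,0],[0,0,0]],[[0,0,0],[0,0,0]]]' 0.05; python3 -c "
from h import *
s=r.sense();print(s['tcp_pos'],s['ee_rot'][:,0],s['gripper_width']*87)
look('w3','lid_mid',.016,.028,(.5377,-.098))"
```

```text
time_s: 6.83
tcp_pos: [0.5373, -0.0976, 0.0111]
ee_rot: [[-1.0, -0.001, -0.0], [-0.001, 1.0, 0.0], [0.0, 0.0, -1.0]]
wrist_force: [-0.5, 0.2, -0.4]
gripper_width: 0.699
[ 0.53733622 -0.09763539  0.01105192] [-9.99999635e-01 -8.51979167e-04  6.82392804e-05] 60.85417684074612
tcp [ 0.5373 -0.0976  0.0111] [-1.e+00 -9.e-04]
0.96 [301.  21.] 7519 med [ 0.5443 -0.2057  0.0287]
0.69 [318. 231.] 6226 med [ 0.5373 -0.1082  0.0207]
enc 0.5375 -0.1062 0.079 | contour fit [ 0.5376 -0.1055] dia 0.0539 z 0.0207 n 6580
```

View pics/w3.png

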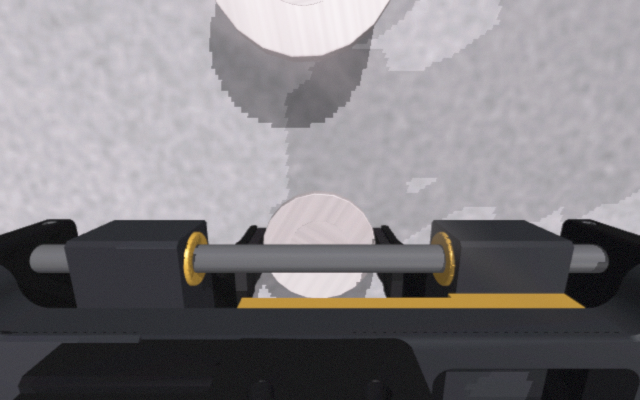

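```bash
cat >> h.py <<'E'
def arc(tag,pose,zt,rmax,rad,zlo,zhi,u0=318,du=60,rmin=0):
    c=r.calibration("wrist");d=np.load(f"pics/{tag}.npy");X=cloud(d,c,pose)
    m=((X[...,2]>zlo)&(X[...,2]<zhi))
    pts=[]
    for u in range(u0-du,u0+du):
        v=np.where(m[rmin:rmax,u])[0]
        if len(v): pts.append((u,v[0]+rmin-.5))
    kk=np.array(pts,float)
    P0=backproj(kk[:,0],kk[:,1],np.full(len(kk),.1),c,pose);P1=backproj(kk[:,0],kk[:,1],np.full(len(kk),1.),c,pose)
    t=(zt-P0[:,2])/(P1[:,2]-P0[:,2]);Q=(P0+t[:,None]*(P1-P0))[:,:2]
    from scipy.optimize import least_squares
    f=lambda a:np.hypot(Q[:,0]-a[0],Q[:,1]-a[1])-rad
    s=least_squares(f,Q.mean(0)+[0,rad*.7],loss='soft_l1',f_scale=.0005)
    print("arc",s.x.round(4),"rms",np.sqrt((f(s.x)**2).mean()).round(5),len(Q));return s.x
E
python3 -c "
from h import *
s=r.sense();arc('w3',(s['tcp_pos'],s['ee_rot']),.0215,235,.031,.015,.028,du=48,rmin=150)"
```

```text
arc [ 0.5375 -0.0987] rms 0.00029 96
```

```bash
python3 -m jog '[[[0,0,-0.015],[0,0,0]],[[0,0,-0.045],[0,0,0]],[[-0.003,0.02,-0.075],[0,0,0]],[[-0.008,0.055,-0.095],[0,0,0]],[[-0.014,0.09,-0.1],[0,0,0]],[[-0.02,0.125,-0.1],[0,0,0]],[[-0.026,0.165,-0.1],[0,0,0]],[[-0.031,0.2,-0.1],[0,0,0]],[[-0.035,0.228,-0.1],[0,0,0]],[[-0.0372,0.2395,-0.1],[0,0,0]]]'; python3 -m jog '[[[0,0,0],[0,0,0]],[[0,0,0.005],[0,0,0]],[[0,0,0.012],[0,0,0]],[[0,0,0.02],[0,0,0]],[[0,0,0.025],[0,0,0]],[[0,0,0.028],[0,0,0]],[[0,0,0.03],[0,0,0]],[[0,0,0.03],[0,0,0]],[[0,0,0.03],[0,0,0]],[[0,0,0.03],[0,0,0]]]'; python3 -c "
from h import *
for i in range(2): s=r.sense();print(s['tcp_pos'],s['ee_rot'][:,0],s['gripper_width']*87,s['wrist_force']);r.capture('side')
p,d=r.capture('side');cv2.imwrite('pics/s4.png',cv2.resize(p[150:330,200:400],None,fx=3,fy=3))
s=r.sense();p,d=r.capture('wrist');cv2.imwrite('pics/w4.png',p);np.save('pics/w4.npy',d)
arc('w4',(s['tcp_pos'],s['ee_rot']),s['tcp_pos'][2]+.0105,235,.031,.015+.07,.028+.07,du=48,rmin=150)
"
```

```text
time_s: 7.77
tcp_pos: [0.5742, 0.1455, 0.11]
ee_rot: [[-1.0, -0.004, -0.001], [-0.004, 1.0, 0.001], [0.001, 0.001, -1.0]]
wrist_force: [0.2, -0.8, -4.0]
gripper_width: 0.7
time_s: 8.6
tcp_pos: [0.5747, 0.1419, 0.0814]
ee_rot: [[-1.0, -0.001, 0.001], [-0.001, 1.0, 0.0], [-0.001, 0.0, -1.0]]
wrist_force: [-0.2, 0.3, -3.5]
gripper_width: 0.703
[0.57468943 0.14192372 0.08144228] [-9.99999357e-01 -8.03554780e-04 -8.00483366e-04] 61.14318190985803 [-0.16832872  0.26351089 -3.48777601]
[0.57467561 0.14199542 0.08149215] [-9.99999213e-01 -8.98983788e-04 -8.74932765e-04] 60.69962129806019 [-0.09501934  0.09612958 -2.96013622]
arc [0.5747 0.1408] rms 0.00031 96
```

View pics/s4.png

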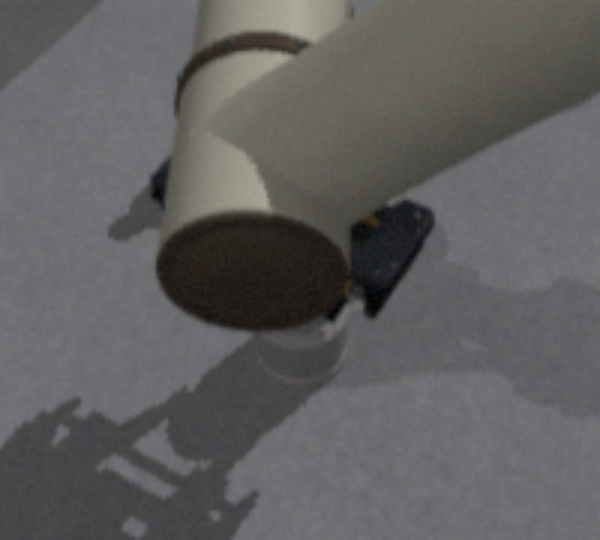

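View pics/w4.png

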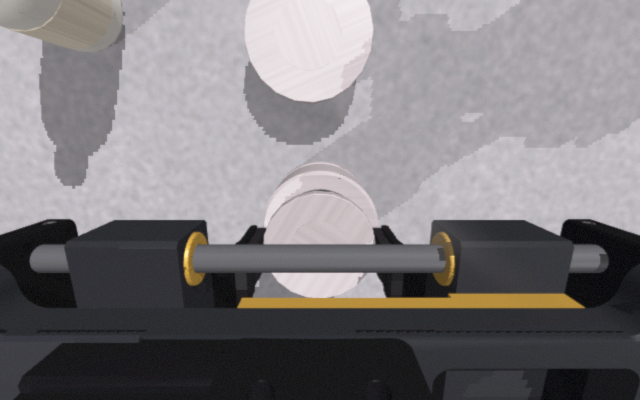

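```bash
python3 -c "
from h import *
s=r.sense();P=(s['tcp_pos'],s['ee_rot'])
arc('w4',P,.061,215,.038,.056,.068,du=40,rmin=155)
arc('w4',P,.062,215,.038,.056,.068,du=40,rmin=155)"
```

```text
arc [0.5742 0.141 ] rms 0.00023 80
arc [0.5741 0.1409] rms 0.00023 80
```

```bash
python3 -m jog '[[[0.0003,0,0.002],[0,0,0]],[[0.0003,0,0.004],[0,0,0]],[[0.0003,0,0.006],[0,0,0]],[[0.0003,0,0.008],[0,0,0]],[[0.0003,0,0.01],[0,0,0]],[[0.0003,0,0.012],[0,0,0]],[[0.0003,0,0.0135],[0,0,0]],[[0.0003,0,0.0145],[0,0,0]],[[0.0003,0,0.015],[0,0,0]],[[0.0003,0,0.015],[0,0,0]]]'; python3 -c "
from h import *
for i in range(2): s=r.sense();print(s['tcp_pos'],s['ee_rot'][:,0],s['gripper_width']*87,s['wrist_force'],s['moment']);r.capture('side')"
```

```text
time_s: 9.63
tcp_pos: [0.5741, 0.1418, 0.0664]
ee_rot: [[-1.0, -0.001, 0.0], [-0.001, 1.0, -0.0], [-0.0, -0.0, -1.0]]
wrist_force: [-1.8, -0.1, -0.4]
gripper_width: 0.7
[0.57408703 0.14180874 0.06636341] [-9.99999526e-01 -9.73483549e-04 -1.91649853e-05] 60.8946901718334 [-1.7617801  -0.06275733 -0.43241085] [-0.1761091   0.35924504  0.02430985]
[0.57410342 0.14181866 0.06638321] [-9.99999534e-01 -9.52239939e-04 -1.60979378e-04] 60.705276375122686 [-0.76274909 -0.56624326 -0.07757015] [-0.17327924  0.34247623 -0.03732898]
```

```bash
python3 -m jog '[[[0,0,0],[0,0,0]],[[0,0,0],[0,0,0]],[[0,0,0],[0,0,0]],[[0,0,0],[0,0,0]],[[0,0,0],[0,0,0]],[[0,0,-0.01],[0,0,0]],[[0,0,-0.03],[0,0,0]],[[0,0,-0.06],[0,0,0]],[[0,0,-0.09],[0,0,0]],[[0,0,-0.12],[0,0,0]]]' 0.087; python3 -m jog '[[[0,0,-0.02],[0,0,0]],[[0,0,-0.04],[0,0,0]],[[0,0,-0.06],[0,0,0]],[[0,0,-0.074],[0,0,0]],[[0,0,-0.077],[0,0,0]],[[0,0,-0.077],[0,0,0]],[[0,0,-0.077],[0,0,0]],[[0,0,-0.077],[0,0,0]],[[0,0,-0.077],[0,0,0]],[[0,0,-0.077],[0,0,0]]]' 0;  cat >> h.py <<'E'
def tilt(tag,ctr,zlo,zhi,rad=.031,cam="wrist"):
    s=r.sense();pose=(s['tcp_pos'],s['ee_rot'])
    p,d=r.capture(cam);cv2.imwrite(f"pics/{tag}.png",p);np.save(f"pics/{tag}.npy",d)
    c=r.calibration(cam);X=cloud(d,c,pose if cam=="wrist" else None)
    rr=np.hypot(X[...,0]-ctr[0],X[...,1]-ctr[1])
    w=X[(rr<rad-.002)&(X[...,2]>zlo)&(X[...,2]<zhi)];g=X[(rr>.031+.001)&(rr<.0375)&(X[...,2]>.05)&(X[...,2]<.068)]
    b=X[(rr>.06)&(rr<.09)&(abs(X[...,2])<.012)]
    A=np.c_[w[:,:2]-ctr,np.ones(len(w))];a=np.linalg.lstsq(A,w[:,2],rcond=None)[0]
    Ab=np.c_[b[:,:2]-ctr,np.ones(len(b))];ab=np.linalg.lstsq(Ab,b[:,2],rcond=None)[0]
    print("tcp",pose[0].round(4),"top z",a[2].round(4),"slope deg x,y",np.degrees(a[:2]).round(2),"n",len(w),"rim z",np.median(g[:,2]).round(4) if len(g) else None,len(g),"bench z,slopes",ab[2].round(4),np.degrees(ab[:2]).round(2),"top-bench",(a[2]-ab[2]).round(4))
    return X
E
python3 -c "
from h import *
s=r.sense();print(s['wrist_force'])
X=tilt('w5',(.5745,.1412),.066,.084)
look('w5b','lid_mid',.067,.084,(.5745,.1412))
tilt('t5',(.5745,.1412),.066,.085,cam='top')"
```

```text
time_s: 10.57
tcp_pos: [0.574, 0.1418, 0.1882]
ee_rot: [[-1.0, -0.001, 0.001], [-0.001, 1.0, -0.0], [-0.001, -0.0, -1.0]]
wrist_force: [0.2, 0.4, 0.1]
gripper_width: 0.999
time_s: 11.4
tcp_pos: [0.5737, 0.1417, 0.262]
ee_rot: [[-1.0, -0.001, -0.002], [-0.001, 1.0, -0.001], [0.002, -0.001, -1.0]]
wrist_force: [0.8, 0.8, -0.3]
gripper_width: 0.326
[ 0.83439668  0.83570465 -0.30715893]
tcp [0.5737 0.1417 0.262 ] top z 0.0761 slope deg x,y [0.18 0.07] n 1847 rim z 0.0605 654 bench z,slopes -0.0013 [0.   0.04] top-bench 0.0774
tcp [0.5738 0.1418 0.2622] [-1.e+00 -8.e-04]
0.71 [317. 186.] 2051 med [0.5746 0.1409 0.0761]
enc 0.5745 0.1416 0.0621 | contour fit [0.5745 0.1414] dia 0.0606 z 0.0761 n 2085
tcp [0.574  0.1418 0.2625] top z 0.0773 slope deg x,y [-1.83 -1.95] n 190 rim z 0.0621 89 bench z,slopes 0.0002 [-0.06  0.04] top-bench 0.077
```

View pics/w5.png

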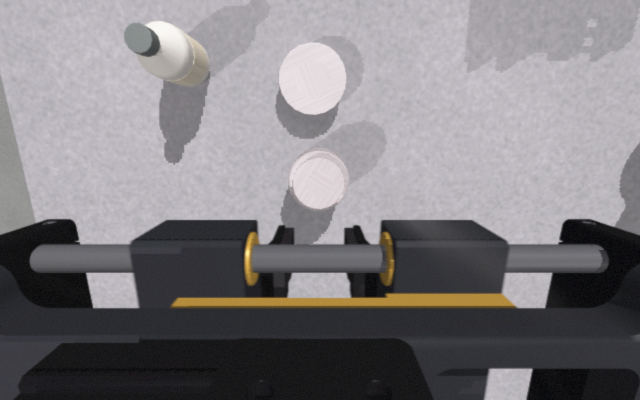

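The lid is standing in the mouth at (318,180), square within 0.2° and centred, with its top at about 77 mm. Next I'll go above the +y edge with the fingers shut.

```bash
python3 -m jog '[[[0,0.01,0.02],[0,0,0]],[[0,0.02,0.055],[0,0,0]],[[0,0.03,0.09],[0,0,0]],[[0,0.032,0.12],[0,0,0]],[[0,0.032,0.145],[0,0,0]],[[0,0.032,0.16],[0,0,0]],[[0,0.032,0.17],[0,0,0]],[[0,0.032,0.175],[0,0,0]],[[0,0.032,0.177],[0,0,0]],[[0,0.032,0.177],[0,0,0]]]' 0; python3 -c "
from h import *
s=r.sense();print(s['tcp_pos'],s['wrist_force'],s['gripper_width'])
p,d=r.capture('wrist');cv2.imwrite('pics/w6.png',p);s=r.sense();print(s['tcp_pos'],s['wrist_force'])
p,d=r.capture('top');cv2.imwrite('pics/t6.png',cv2.resize(p[190:270,200:320],None,fx=5,fy=5))"
```

```text
time_s: 12.43
tcp_pos: [0.5746, 0.1741, 0.0866]
ee_rot: [[-1.0, -0.001, 0.001], [-0.001, 1.0, 0.0], [-0.001, 0.0, -1.0]]
wrist_force: [0.2, 0.3, 0.8]
gripper_width: 0.004
[0.57456981 0.17406897 0.08657189] [0.18433434 0.32570655 0.76344866] 0.003980408369291979
[0.5747898  0.17418599 0.08710111] [-0.0161157   0.6648513   0.60015955]
```

View pics/w6.png

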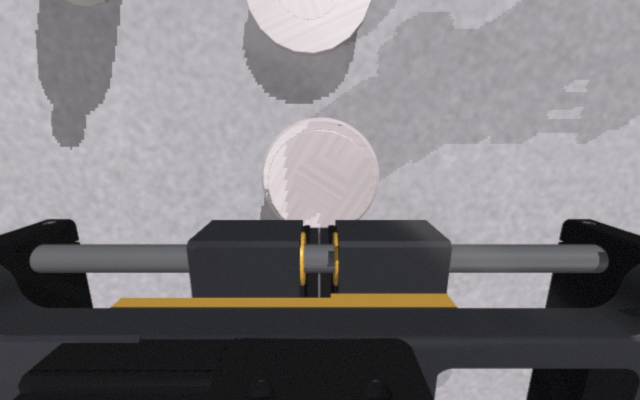

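```bash
python3 -m jog '[[[0,0,0.002],[0,0,0]],[[0,0,0.004],[0,0,0]],[[0,0,0.006],[0,0,0]],[[0,0,0.008],[0,0,0]],[[0,0,0.009],[0,0,0]],[[0,0,0.01],[0,0,0]],[[0,0,0.0105],[0,0,0]],[[0,0,0.0105],[0,0,0]],[[0,0,0.0105],[0,0,0]],[[0,0,0.0105],[0,0,0]]]' 0
```

```text
time_s: 13.37
tcp_pos: [0.5743, 0.1742, 0.076]
ee_rot: [[-1.0, -0.001, 0.001], [-0.001, 1.0, 0.001], [-0.001, 0.001, -1.0]]
wrist_force: [-1.6, 1.6, 4.2]
gripper_width: 0.001
```

```bash
python3 -m jog '[[[0,0,0.0003],[0,0,0]],[[0,0,0.0006],[0,0,0]],[[0,0,0.001],[0,0,0]],[[0,0,0.001],[0,0,0]],[[0,0,0.001],[0,0,0]],[[0,0,0.001],[0,0,0]],[[0,0,0.001],[0,0,0]],[[0,0,0.001],[0,0,0]],[[0,0,0.001],[0,0,0]],[[0,0,0.001],[0,0,0]]]' 0; python3 -c "
from h import *
for i in range(2):
    s=r.sense();print(s['tcp_pos'],s['wrist_force'],s['moment'])
    tilt('w7%d'%i,(.5745,.1412),.066,.084)"
```

```text
time_s: 14.2
tcp_pos: [0.5744, 0.1744, 0.075]
ee_rot: [[-1.0, -0.001, 0.001], [-0.001, 1.0, 0.001], [-0.001, 0.001, -1.0]]
wrist_force: [-2.7, 3.0, 5.1]
gripper_width: 0.007
[0.5743948  0.17440427 0.07496844] [-2.67631577  3.01023715  5.05158851] [ 0.68979972  0.66268948 -0.06522311]
tcp [0.5744 0.1744 0.075 ] top z 0.0751 slope deg x,y [-0.26 -2.26] n 8132 rim z 0.0604 2084 bench z,slopes -0.0013 [0.02 0.03] top-bench 0.0764
[0.57439534 0.17439163 0.07498481] [-1.92912505  1.96279002  5.86442205] [0.7948965  0.61884873 0.00304385]
tcp [0.5744 0.1744 0.075 ] top z 0.0751 slope deg x,y [-0.27 -2.35] n 8123 rim z 0.0604 2090 bench z,slopes -0.0013 [0.03 0.03] top-bench 0.0764
```

```bash
python3 -m jog '[[[0,0,-0.008],[0,0,0]],[[0,-0.03,-0.01],[0,0,0]],[[0,-0.062,-0.01],[0,0,0]],[[0,-0.066,-0.01],[0,0,0]],[[0,-0.066,-0.007],[0,0,0]],[[0,-0.066,-0.004],[0,0,0]],[[0,-0.066,-0.002],[0,0,0]],[[0,-0.066,-0.001],[0,0,0]],[[0,-0.066,-0.0002],[0,0,0]],[[0,-0.066,0.0005],[0,0,0]]]' 0; python3 -c "
from h import *
for i in range(2):
    s=r.sense();print(s['tcp_pos'],s['wrist_force'],s['moment'])
    tilt('w8%d'%i,(.5745,.1412),.066,.084)"
```

```text
time_s: 15.13
tcp_pos: [0.5744, 0.1071, 0.0758]
ee_rot: [[-1.0, -0.003, -0.0], [-0.003, 1.0, -0.003], [0.0, -0.003, -1.0]]
wrist_force: [-1.0, -6.2, 11.1]
gripper_width: 0.002
[0.57435896 0.10708083 0.07577773] [-0.98500793 -6.23260454 11.10737801] [-2.11039627  0.65161187 -0.01036082]
tcp [0.5744 0.1071 0.0758] top z 0.0 slope deg x,y [0. 0.] n 0 rim z 0.0544 31 bench z,slopes -0.0012 [0.02 0.05] top-bench 0.0012
[0.57436998 0.10705336 0.07560282] [-0.7537996  -7.04870679  9.34130973] [-2.02222505  0.38806055  0.03946567]
tcp [0.5744 0.1071 0.0756] top z 0.0 slope deg x,y [0. 0.] n 0 rim z 0.0539 29 bench z,slopes -0.0013 [0.02 0.04] top-bench 0.0013
```

```bash
python3 -m jog '[[[0,0.0005,0],[0,0,0]],[[0,0.001,0],[0,0,0]],[[0,0.001,0.0003],[0,0,0]],[[0,0.001,0.0006],[0,0,0]],[[0,0.001,0.001],[0,0,0]],[[0,0.001,0.001],[0,0,0]],[[0,0.001,0.001],[0,0,0]],[[0,0.001,0.001],[0,0,0]],[[0,0.001,0.001],[0,0,0]],[[0,0.001,0.001],[0,0,0]]]' 0; python3 -c "
from h import *
s=r.sense();print(s['tcp_pos'],s['wrist_force'],s['moment'])
tilt('t9',(.5745,.1412),.064,.084,cam='top')"
```

```text
time_s: 16.07
tcp_pos: [0.5746, 0.1082, 0.0747]
ee_rot: [[-1.0, -0.003, 0.0], [-0.003, 1.0, -0.003], [-0.0, -0.003, -1.0]]
wrist_force: [0.1, -7.6, 9.9]
gripper_width: 0.003
[0.57461735 0.10818697 0.07471708] [ 0.12525165 -7.6001406   9.86146866] [-1.92446498  0.42850102 -0.0243049 ]
tcp [0.5746 0.1082 0.0747] top z 0.0746 slope deg x,y [-2.45  1.74] n 67 rim z 0.0629 69 bench z,slopes 0.0001 [-0.23 -0.17] top-bench 0.0745
```

```bash
python3 -m jog '[[[0,0,-0.008],[0,0,0]],[[0,0.03,-0.01],[0,0,0]],[[0,0.055,-0.01],[0,0,0]],[[0,0.0645,-0.01],[0,0,0]],[[0,0.0645,-0.01],[0,0,0]],[[0,0.0645,-0.01],[0,0,0]],[[0,0.0645,-0.01],[0,0,0]],[[0,0.0645,-0.008],[0,0,0]],[[0,0.0645,-0.006],[0,0,0]],[[0,0.0645,-0.005],[0,0,0]]]' 0; python3 -c "
from h import *
s=r.sense();print(s['tcp_pos'],s['wrist_force'],s['moment'])
tilt('w10',(.5745,.1412),.064,.084)
s=r.sense();print(s['tcp_pos'],s['wrist_force'],s['moment'])"
```

```text
time_s: 16.95
tcp_pos: [0.5738, 0.1726, 0.0776]
ee_rot: [[-1.0, 0.0, -0.001], [0.0, 1.0, -0.0], [0.001, -0.0, -1.0]]
wrist_force: [-0.2, -0.8, 0.8]
gripper_width: 0.005
[0.57381906 0.17255728 0.07760339] [-0.20294831 -0.75936136  0.8173493 ] [ 0.0176166   0.12683861 -0.00429413]
tcp [0.5738 0.1726 0.0776] top z 0.0739 slope deg x,y [-0.51  1.81] n 7610 rim z 0.0605 2080 bench z,slopes -0.0013 [0.02 0.01] top-bench 0.0752
[0.57375264 0.17261809 0.07746563] [-1.41015733  0.16627127 -0.83860397] [-0.02008697  0.11913589  0.04053786]
```

View pics/w10.png

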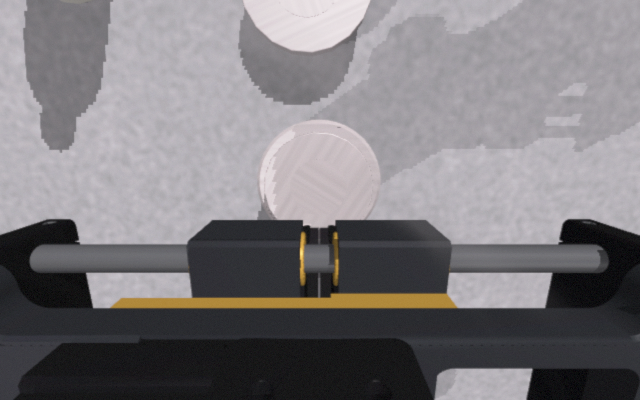

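```bash
python3 -m jog '[[[0,0.0018,0],[0,0,0]],[[0,0.0018,0.0005],[0,0,0]],[[0,0.0018,0.001],[0,0,0]],[[0,0.0018,0.0015],[0,0,0]],[[0,0.0018,0.002],[0,0,0]],[[0,0.0018,0.0025],[0,0,0]],[[0,0.0018,0.003],[0,0,0]],[[0,0.0018,0.0035],[0,0,0]],[[0,0.0018,0.004],[0,0,0]],[[0,0.0018,0.0042],[0,0,0]]]' 0; python3 -c "
from h import *
s=r.sense();print(s['tcp_pos'],s['wrist_force'],s['moment'])
tilt('w11',(.5745,.1412),.062,.084)
s=r.sense();print(s['tcp_pos'],s['wrist_force'],s['moment'])"
```

```text
time_s: 17.83
tcp_pos: [0.5742, 0.1754, 0.0752]
ee_rot: [[-1.0, -0.001, 0.001], [-0.001, 1.0, 0.0], [-0.001, 0.0, -1.0]]
wrist_force: [-3.5, -0.1, 7.7]
gripper_width: 0.008
[0.5741831  0.1754377  0.07518679] [-3.49668506 -0.12403748  7.74956447] [ 0.04895074  1.04653014 -0.02225538]
tcp [0.5742 0.1754 0.0752] top z 0.0737 slope deg x,y [-0.89  1.18] n 8213 rim z 0.0604 2176 bench z,slopes -0.0013 [0.02 0.02] top-bench 0.075
[0.57417813 0.17543452 0.07521221] [-2.97480442  0.34825376  5.78018744] [ 0.1217744   0.93818991 -0.03630437]
```

```bash
python3 -m jog '[[[0.003,0,-0.004],[0,0,0]],[[0.006,0,-0.004],[0,0,0]],[[0.006,0,-0.003],[0,0,0]],[[0.006,0,-0.001],[0,0,0]],[[0.006,0,0],[0,0,0]],[[0.006,0,0.0005],[0,0,0]],[[0.006,0,0.001],[0,0,0]],[[0.006,0,0.0015],[0,0,0]],[[0.006,0,0.002],[0,0,0]],[[0.006,0,0.002],[0,0,0]]]' 0; python3 -c "
from h import *
s=r.sense();print(s['tcp_pos'],s['wrist_force'],s['moment'])
tilt('w12',(.5745,.1412),.062,.084)
s=r.sense();print(s['tcp_pos'],s['wrist_force'],s['moment'])"
```

```text
time_s: 18.72
tcp_pos: [0.5682, 0.1759, 0.0725]
ee_rot: [[-1.0, -0.001, 0.001], [-0.001, 1.0, 0.001], [-0.001, 0.001, -1.0]]
wrist_force: [-1.1, 2.1, 2.8]
gripper_width: 0.006
[0.56824054 0.17593503 0.07248004] [-1.09980966  2.06998222  2.80309873] [0.60003667 0.5344317  0.02500451]
tcp [0.5682 0.1759 0.0725] top z 0.0727 slope deg x,y [-1.21 -2.01] n 8412 rim z 0.0605 2293 bench z,slopes -0.0013 [0.02 0.02] top-bench 0.074
[0.56827649 0.17591307 0.07229502] [-2.1694058   2.13969454  3.44544499] [ 0.82167214  0.71132826 -0.02731275]
```

```bash
python3 -m jog '[[[0,0,-0.008],[0,0,0]],[[0.002,-0.03,-0.01],[0,0,0]],[[0.004,-0.055,-0.01],[0,0,0]],[[0.006,-0.066,-0.01],[0,0,0]],[[0.006,-0.0675,-0.01],[0,0,0]],[[0.006,-0.0675,-0.01],[0,0,0]],[[0.006,-0.0675,-0.009],[0,0,0]],[[0.006,-0.0675,-0.007],[0,0,0]],[[0.006,-0.0675,-0.005],[0,0,0]],[[0.006,-0.0675,-0.003],[0,0,0]]]' 0; python3 -m jog '[[[0,0,0.0005],[0,0,0]],[[0,0,0.001],[0,0,0]],[[0,0,0.0015],[0,0,0]],[[0,0,0.002],[0,0,0]],[[0,0,0.0025],[0,0,0]],[[0,0,0.003],[0,0,0]],[[0,0,0.0035],[0,0,0]],[[0,0,0.0038],[0,0,0]],[[0,0,0.0038],[0,0,0]],[[0,0,0.0038],[0,0,0]]]' 0; python3 -c "
from h import *
s=r.sense();print(s['tcp_pos'],s['wrist_force'],s['moment'])"
```

```text
time_s: 19.6
tcp_pos: [0.5622, 0.1082, 0.0753]
ee_rot: [[-1.0, -0.002, -0.0], [-0.002, 1.0, -0.001], [0.0, -0.001, -1.0]]
wrist_force: [-1.8, -1.3, 8.4]
gripper_width: 0.0
time_s: 20.43
tcp_pos: [0.5621, 0.1077, 0.0718]
ee_rot: [[-1.0, -0.001, 0.0], [-0.001, 1.0, -0.0], [-0.0, -0.0, -1.0]]
wrist_force: [-2.8, -1.8, 6.8]
gripper_width: 0.008
[0.56206328 0.1077181  0.0718361 ] [-2.81593187 -1.80860857  6.84473958] [-0.16465135  0.97949083  0.03585479]
```

```bash
python3 -m jog '[[[0,0,-0.008],[0,0,0]],[[-0.002,0.03,-0.01],[0,0,0]],[[-0.004,0.055,-0.01],[0,0,0]],[[-0.006,0.066,-0.01],[0,0,0]],[[-0.006,0.067,-0.01],[0,0,0]],[[-0.006,0.067,-0.01],[0,0,0]],[[-0.006,0.067,-0.009],[0,0,0]],[[-0.006,0.067,-0.007],[0,0,0]],[[-0.006,0.067,-0.006],[0,0,0]],[[-0.006,0.067,-0.006],[0,0,0]]]' 0;  python3 -c "
from h import *
s=r.sense();print(s['tcp_pos'],s['wrist_force'],s['moment'])
tilt('w13',(.5745,.1412),.062,.084)
s=r.sense();print(s['tcp_pos'],s['wrist_force'],s['moment'])"
```

```text
time_s: 21.27
tcp_pos: [0.5677, 0.1738, 0.0766]
ee_rot: [[-1.0, 0.0, -0.001], [0.0, 1.0, -0.0], [0.001, -0.0, -1.0]]
wrist_force: [0.1, -0.2, -0.1]
gripper_width: 0.004
[0.56774074 0.17377393 0.07663119] [ 0.06773206 -0.15994523 -0.06180437] [0.00674449 0.10643592 0.02152234]
tcp [0.5677 0.1738 0.0766] top z 0.0716 slope deg x,y [1.74 2.56] n 7765 rim z 0.0605 2212 bench z,slopes -0.0013 [0.02 0.02] top-bench 0.0729
[0.5678806  0.1739496  0.07679972] [-0.51944538 -0.08406672  0.43590311] [-0.0063231   0.12791066 -0.00038728]
```

```bash
python3 -m jog '[[[-0.008,0.001,0],[0,0,0]],[[-0.0145,0.001,0],[0,0,0]],[[-0.0145,0.001,0.001],[0,0,0]],[[-0.0145,0.001,0.002],[0,0,0]],[[-0.0145,0.001,0.003],[0,0,0]],[[-0.0145,0.001,0.0035],[0,0,0]],[[-0.0145,0.001,0.004],[0,0,0]],[[-0.0145,0.001,0.0045],[0,0,0]],[[-0.0145,0.001,0.005],[0,0,0]],[[-0.0145,0.001,0.005],[0,0,0]]]' 0;  python3 -c "
from h import *
s=r.sense();print(s['tcp_pos'],s['wrist_force'],s['moment'])
tilt('w14',(.5745,.1412),.062,.084)
s=r.sense();print(s['tcp_pos'],s['wrist_force'],s['moment'])"
```

```text
time_s: 22.15
tcp_pos: [0.5826, 0.1759, 0.0724]
ee_rot: [[-1.0, -0.001, 0.001], [-0.001, 1.0, 0.001], [-0.001, 0.001, -1.0]]
wrist_force: [-0.6, 0.3, 1.0]
gripper_width: 0.006
[0.58259413 0.17590622 0.07242141] [-0.63614196  0.31475002  0.99892541] [ 0.02936226 -0.05881844  0.0234223 ]
tcp [0.5826 0.1759 0.0724] top z 0.0709 slope deg x,y [1.69 0.87] n 8256 rim z 0.0605 2358 bench z,slopes -0.0013 [0.02 0.03] top-bench 0.0723
[0.58271657 0.17589741 0.07233448] [-0.12557426 -0.45597829  2.80685698] [ 0.08256245  0.05417802 -0.00391247]
```

```bash
python3 -m jog '[[[0,0,-0.003],[0,0,0]],[[-0.005,0,-0.003],[0,0,0]],[[-0.008,0,-0.002],[0,0,0]],[[-0.008,-0.001,-0.001],[0,0,0]],[[-0.008,-0.001,-0.0005],[0,0,0]],[[-0.008,-0.001,0],[0,0,0]],[[-0.008,-0.001,0.0005],[0,0,0]],[[-0.008,-0.001,0.001],[0,0,0]],[[-0.008,-0.001,0.0012],[0,0,0]],[[-0.008,-0.001,0.0012],[0,0,0]]]' 0;  python3 -c "
from h import *
s=r.sense();print(s['tcp_pos'],s['wrist_force'],s['moment'])
tilt('w15',(.5745,.1412),.062,.084)
s=r.sense();print(s['tcp_pos'],s['wrist_force'],s['moment'])"
```

```text
time_s: 23.03
tcp_pos: [0.5904, 0.1746, 0.0707]
ee_rot: [[-1.0, -0.001, -0.0], [-0.001, 1.0, -0.0], [0.0, -0.0, -1.0]]
wrist_force: [0.9, -0.3, -0.5]
gripper_width: 0.009
[0.59040197 0.17464362 0.07071808] [ 0.86215948 -0.25986847 -0.49749523] [0.04922553 0.06277963 0.04317804]
tcp [0.5904 0.1746 0.0707] top z 0.07 slope deg x,y [-0.16 -0.84] n 7974 rim z 0.0605 2401 bench z,slopes -0.0013 [0.01 0.03] top-bench 0.0713
[0.59044925 0.17464535 0.07079535] [0.4446688  0.32181272 0.30274668] [0.04446253 0.12854309 0.00922544]
```

```bash
python3 -m jog '[[[0,0,-0.008],[0,0,0]],[[0.006,-0.03,-0.01],[0,0,0]],[[0.012,-0.055,-0.01],[0,0,0]],[[0.016,-0.065,-0.01],[0,0,0]],[[0.016,-0.0665,-0.01],[0,0,0]],[[0.016,-0.0665,-0.01],[0,0,0]],[[0.016,-0.0665,-0.009],[0,0,0]],[[0.016,-0.0665,-0.007],[0,0,0]],[[0.016,-0.0665,-0.005],[0,0,0]],[[0.016,-0.0665,-0.003],[0,0,0]]]' 0; python3 -m jog '[[[0,0,0.0005],[0,0,0]],[[0,0,0.001],[0,0,0]],[[0,0,0.0015],[0,0,0]],[[0,0,0.002],[0,0,0]],[[0,0,0.0025],[0,0,0]],[[0,0,0.003],[0,0,0]],[[0,0,0.0035],[0,0,0]],[[0,0,0.004],[0,0,0]],[[0,0,0.0042],[0,0,0]],[[0,0,0.0042],[0,0,0]]]' 0; python3 -c "
from h import *
s=r.sense();print(s['tcp_pos'],s['wrist_force'],s['moment'])"
```

```text
time_s: 23.92
tcp_pos: [0.5747, 0.1089, 0.0734]
ee_rot: [[-1.0, -0.002, -0.0], [-0.002, 1.0, -0.0], [0.0, -0.0, -1.0]]
wrist_force: [0.6, -0.3, -0.2]
gripper_width: 0.006
time_s: 24.75
tcp_pos: [0.5745, 0.1083, 0.0701]
ee_rot: [[-1.0, -0.001, -0.0], [-0.001, 1.0, 0.0], [0.0, 0.0, -1.0]]
wrist_force: [-3.6, 1.1, 5.3]
gripper_width: 0.008
[0.57446076 0.10826924 0.07014586] [-3.62091929  1.08982177  5.29401487] [0.13105269 1.02119895 0.01821529]
```

```bash
python3 -m jog '[[[0,0,-0.008],[0,0,0]],[[0,0.03,-0.01],[0,0,0]],[[0,0.055,-0.01],[0,0,0]],[[0,0.066,-0.01],[0,0,0]],[[0,0.066,-0.01],[0,0,0]],[[0,0.066,-0.01],[0,0,0]],[[0,0.066,-0.009],[0,0,0]],[[0,0.066,-0.007],[0,0,0]],[[0,0.066,-0.005],[0,0,0]],[[0,0.066,-0.005],[0,0,0]]]' 0;  python3 -c "
from h import *
s=r.sense();print(s['tcp_pos'],s['wrist_force'],s['moment'])
tilt('w16',(.5745,.1412),.062,.084)
s=r.sense();print(s['tcp_pos'],s['wrist_force'],s['moment'])"
```

```text
time_s: 25.58
tcp_pos: [0.5742, 0.1732, 0.074]
ee_rot: [[-1.0, 0.0, -0.001], [0.0, 1.0, -0.001], [0.001, -0.001, -1.0]]
wrist_force: [0.1, -0.3, -0.6]
gripper_width: 0.005
[0.57417269 0.17324507 0.07399622] [ 0.09906023 -0.30342791 -0.63035544] [ 0.11628795  0.07722342 -0.0075775 ]
tcp [0.5742 0.1732 0.074 ] top z 0.069 slope deg x,y [0.01 2.14] n 7738 rim z 0.0605 2339 bench z,slopes -0.0013 [0.02 0.02] top-bench 0.0703
[0.57434757 0.17343014 0.07425861] [ 0.41076228  0.71579942 -0.29969055] [0.01129765 0.1284986  0.01795907]
```

```bash
python3 -m jog '[[[0,0.001,0.001],[0,0,0]],[[0,0.001,0.002],[0,0,0]],[[0,0.001,0.0025],[0,0,0]],[[0,0.001,0.003],[0,0,0]],[[0,0.001,0.0035],[0,0,0]],[[0,0.001,0.004],[0,0,0]],[[0,0.001,0.0045],[0,0,0]],[[0,0.001,0.0048],[0,0,0]],[[0,0.001,0.005],[0,0,0]],[[0,0.001,0.005],[0,0,0]]]' 0;  python3 -c "
from h import *
s=r.sense();print(s['tcp_pos'],s['wrist_force'],s['moment'])
tilt('w17',(.5745,.1412),.062,.084)
s=r.sense();print(s['tcp_pos'],s['wrist_force'],s['moment'])"
```

```text
time_s: 26.47
tcp_pos: [0.5746, 0.1753, 0.0702]
ee_rot: [[-1.0, -0.001, 0.0], [-0.001, 1.0, 0.0], [-0.0, 0.0, -1.0]]
wrist_force: [-2.7, 0.6, 4.3]
gripper_width: 0.005
[0.57457427 0.17525447 0.07022769] [-2.7284846   0.64325517  4.29477774] [ 0.0473592   0.60508765 -0.00543914]
tcp [0.5746 0.1753 0.0702] top z 0.0689 slope deg x,y [-0.03  2.16] n 8279 rim z 0.0604 2476 bench z,slopes -0.0013 [0.02 0.04] top-bench 0.0702
[0.57462006 0.17523507 0.070251  ] [-0.98210296 -0.58294377  4.36006921] [0.08185398 0.73458047 0.00271239]
```

Contact is at TCP 70.2 mm, and that side still has about 1 mm to go. I'll press on in small steps.

```bash
python3 -m jog '[[[0,0,0.0002],[0,0,0]],[[0,0,0.0004],[0,0,0]],[[0,0,0.0006],[0,0,0]],[[0,0,0.0008],[0,0,0]],[[0,0,0.001],[0,0,0]],[[0,0,0.0011],[0,0,0]],[[0,0,0.0012],[0,0,0]],[[0,0,0.0012],[0,0,0]],[[0,0,0.0012],[0,0,0]],[[0,0,0.0012],[0,0,0]]]' 0;  python3 -c "
from h import *
s=r.sense();print(s['tcp_pos'],s['wrist_force'],s['moment'])
tilt('w18',(.5745,.1412),.062,.084)
s=r.sense();print(s['tcp_pos'],s['wrist_force'],s['moment'])"
```

```text
time_s: 27.35
tcp_pos: [0.5747, 0.1753, 0.0701]
ee_rot: [[-1.0, -0.001, 0.001], [-0.001, 1.0, 0.0], [-0.001, 0.0, -1.0]]
wrist_force: [-4.1, -0.3, 10.2]
gripper_width: 0.007
[0.57466568 0.17529111 0.07007732] [-4.10395959 -0.29447142 10.19491842] [-0.08575844  1.36120069  0.00679988]
tcp [0.5747 0.1753 0.0701] top z 0.0689 slope deg x,y [-0.    2.01] n 8297 rim z 0.0605 2478 bench z,slopes -0.0013 [0.02 0.03] top-bench 0.0702
[0.57463177 0.17529096 0.0700665 ] [-4.27886169 -1.19294284 10.61996694] [-0.08339179  1.40137356 -0.01375272]
```

```bash
python3 -m jog '[[[0,0,0.0002],[0,0,0]],[[0,0,0.0004],[0,0,0]],[[0,0,0.0006],[0,0,0]],[[0,0,0.0008],[0,0,0]],[[0,0,0.0008],[0,0,0]],[[0,0,0.0008],[0,0,0]],[[0,0,0.0008],[0,0,0]],[[0,0,0.0008],[0,0,0]],[[0,0,0.0008],[0,0,0]],[[0,0,0.0008],[0,0,0]]]' 0;  python3 -c "
from h import *
s=r.sense();print(s['tcp_pos'],s['wrist_force'],s['moment'])
tilt('w19',(.5745,.1412),.062,.084)
s=r.sense();print(s['tcp_pos'],s['wrist_force'],s['moment'])"
```

```text
time_s: 28.23
tcp_pos: [0.5747, 0.1753, 0.07]
ee_rot: [[-1.0, -0.002, 0.001], [-0.002, 1.0, -0.0], [-0.001, -0.0, -1.0]]
wrist_force: [-5.1, 1.0, 13.3]
gripper_width: 0.007
[0.57469021 0.17531049 0.06998736] [-5.06284599  1.00336537 13.25396632] [-0.06613663  1.68356935 -0.03532922]
tcp [0.5747 0.1753 0.07  ] top z 0.0689 slope deg x,y [-0.08  1.99] n 8319 rim z 0.0605 2471 bench z,slopes -0.0013 [0.02 0.03] top-bench 0.0702
[0.57468091 0.17530517 0.06996757] [-4.87379142 -0.62421882 14.40752176] [-0.09199103  1.78248238 -0.06227029]
```

```bash
python3 -m jog '[[[0,0,0.0002],[0,0,0]],[[0,0,0.0004],[0,0,0]],[[0,0,0.0006],[0,0,0]],[[0,0,0.0006],[0,0,0]],[[0,0,0.0006],[0,0,0]],[[0,0,0.0006],[0,0,0]],[[0,0,0.0006],[0,0,0]],[[0,0,0.0006],[0,0,0]],[[0,0,0.0006],[0,0,0]],[[0,0,0.0006],[0,0,0]]]' 0;  python3 -c "
from h import *
s=r.sense();print(s['tcp_pos'],s['wrist_force'],s['moment'])
tilt('w20',(.5745,.1412),.062,.084)
s=r.sense();print(s['tcp_pos'],s['wrist_force'],s['moment'])"
```

```text
time_s: 29.12
tcp_pos: [0.5747, 0.1753, 0.0699]
ee_rot: [[-1.0, -0.002, 0.001], [-0.002, 1.0, -0.0], [-0.001, -0.0, -1.0]]
wrist_force: [-6.0, -0.7, 16.0]
gripper_width: 0.01
[0.57474001 0.17532766 0.06993904] [-5.98269938 -0.65795087 16.02102353] [-0.04661848  2.03589149 -0.0265694 ]
tcp [0.5747 0.1753 0.0699] top z 0.0689 slope deg x,y [-0.09  1.98] n 8324 rim z 0.0605 2473 bench z,slopes -0.0013 [0.02 0.03] top-bench 0.0702
[0.57472291 0.17531128 0.06993973] [-5.86141006  0.31829174 15.01439481] [-0.13326319  2.12059553 -0.05605203]
```

```bash
python3 -m jog '[[[0,0,0.0001],[0,0,0]],[[0,0,0.0002],[0,0,0]],[[0,0,0.0003],[0,0,0]],[[0,0,0.0004],[0,0,0]],[[0,0,0.0005],[0,0,0]],[[0,0,0.0006],[0,0,0]],[[0,0,0.0006],[0,0,0]],[[0,0,0.0006],[0,0,0]],[[0,0,0.0006],[0,0,0]],[[0,0,0.0006],[0,0,0]]]' 0;  python3 -c "
from h import *
s=r.sense();print(s['tcp_pos'],s['wrist_force'],s['moment'])
tilt('w21',(.5745,.1412),.062,.084)
s=r.sense();print(s['tcp_pos'],s['wrist_force'],s['moment'])"
```

```text
time_s: 30.0
tcp_pos: [0.5747, 0.1753, 0.0699]
ee_rot: [[-1.0, -0.002, 0.001], [-0.002, 1.0, -0.0], [-0.001, -0.0, -1.0]]
wrist_force: [-7.4, 0.4, 18.1]
gripper_width: 0.003
[0.5747465  0.17533793 0.06985644] [-7.36661727  0.36451888 18.14639979] [-0.13795     2.34181416 -0.01285677]
tcp [0.5747 0.1753 0.0699] top z 0.0689 slope deg x,y [-0.06  1.93] n 8324 rim z 0.0605 2480 bench z,slopes -0.0013 [0.02 0.01] top-bench 0.0702
[0.57475283 0.17533019 0.06985883] [-8.92932633 -0.27197334 18.70278251] [-0.15502336  2.38151923 -0.05368058]
```

```bash
python3 -c "
from h import *
p=cv2.imread('pics/w21.png');cv2.imwrite('pics/w21c.png',cv2.resize(p[100:240,230:410],None,fx=4,fy=4,interpolation=cv2.INTER_CUBIC))
s=r.sense();pose=(s['tcp_pos'],s['ee_rot']);X=cloud(np.load('pics/w21.npy'),r.calibration('wrist'),pose)
for v in range(110,228,4):
    print(v,X[v,319].round(4), X[v,290].round(4))
"
```

```text
110 [ 0.575   0.0982 -0.0023] [ 0.5967  0.0983 -0.0018]
114 [0.5749 0.1038 0.0584] [ 0.5968  0.1012 -0.0018]
118 [0.5749 0.106  0.062 ] [ 0.5968  0.1041 -0.001 ]
122 [0.5749 0.1082 0.062 ] [0.5911 0.1081 0.059 ]
126 [0.5749 0.1103 0.0594] [0.591  0.1103 0.0611]
130 [0.5749 0.1124 0.0689] [0.5911 0.1125 0.0605]
134 [0.5749 0.1145 0.0683] [0.591  0.1146 0.0612]
138 [0.5749 0.1166 0.068 ] [0.5904 0.1166 0.0683]
142 [0.5749 0.1186 0.0694] [0.5904 0.1187 0.0687]
146 [0.5748 0.1207 0.069 ] [0.5904 0.1208 0.0691]
150 [0.5748 0.1229 0.0689] [0.5905 0.1229 0.0686]
154 [0.5748 0.125  0.0689] [0.5905 0.125  0.0693]
158 [0.5748 0.1272 0.0687] [0.5906 0.1272 0.0683]
162 [0.5748 0.1292 0.0699] [0.5907 0.1295 0.0678]
166 [0.5748 0.1316 0.0676] [0.5906 0.1315 0.0691]
170 [0.5748 0.1337 0.0688] [0.5907 0.1337 0.0692]
174 [0.5748 0.1359 0.0688] [0.5907 0.1359 0.0689]
178 [0.5748 0.1381 0.0686] [0.5909 0.1383 0.068 ]
182 [0.5748 0.1405 0.0678] [0.5908 0.1404 0.0688]
186 [0.5748 0.1424 0.07  ] [0.5908 0.1425 0.0694]
190 [0.5748 0.1448 0.069 ] [0.591  0.1451 0.0681]
194 [0.5748 0.1471 0.0688] [0.591  0.1472 0.0687]
198 [0.5748 0.1495 0.0687] [0.5911 0.1496 0.0683]
202 [0.5748 0.1519 0.0682] [0.5911 0.1518 0.0686]
206 [0.5748 0.1541 0.0688] [0.5912 0.1544 0.0679]
210 [0.5748 0.1565 0.0687] [0.5912 0.1566 0.0682]
214 [0.5748 0.1587 0.0691] [0.5913 0.159  0.0683]
218 [0.5747 0.161  0.0692] [0.5913 0.1612 0.0688]
222 [0.5747 0.1639 0.0678] [0.5835 0.1388 0.1456]
226 [0.5747 0.1661 0.0685] [0.583  0.1387 0.1498]
```

View pics/w21c.png

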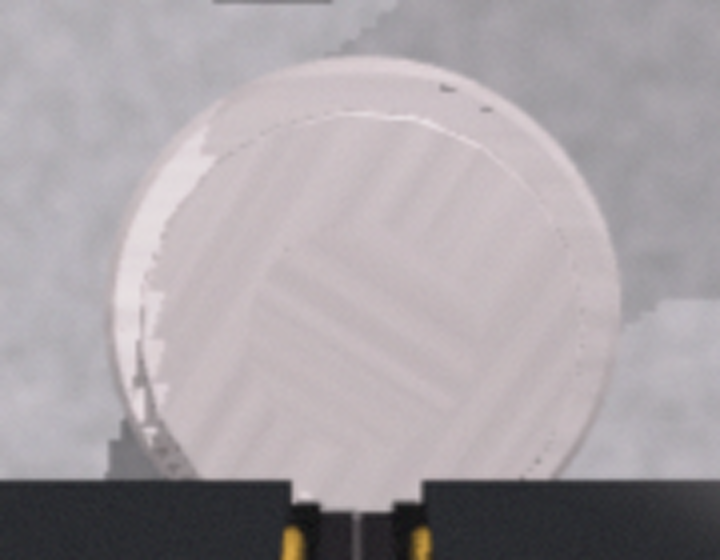

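```bash
cat >> h.py <<'E'
def refit(tag,pose,ctr,rmax=.028):
    X=cloud(np.load(f'pics/{tag}.npy'),r.calibration('wrist'),pose)
    rr=np.hypot(X[...,0]-ctr[0],X[...,1]-ctr[1])
    w=X[(rr<rmax)&(X[...,2]>.063)&(X[...,2]<.084)]
    g=X[(rr>.033)&(rr<.037)&(X[...,2]>.056)&(X[...,2]<.0655)]
    for P,n in((w,'lid'),(g,'rim')):
        for k in range(4):
            A=np.c_[P[:,:2]-ctr,np.ones(len(P))];a=np.linalg.lstsq(A,P[:,2],rcond=None)[0]
            e=P[:,2]-A@a;P=P[abs(e)<max(.0012,2.5*np.median(abs(e)))]
        print(tag,n,'z',a[2].round(4),'deg',np.degrees(a[:2]).round(2),len(P))
E
python3 -c "
from h import *
s=r.sense();P=(s['tcp_pos'],s['ee_rot'])
for t in('w21','w20','w17'): refit(t,P,(.5747,.1412))
refit('w16',(np.array([.5743,.1733,.0741]),P[1]),(.5747,.1412))
refit('w15',(np.array([.5904,.1746,.0707]),P[1]),(.5747,.1412))
"
```

```text
w21 lid z 0.0686 deg [-0.09  0.27] 6746
w21 rim z 0.0606 deg [-0.13  0.2 ] 1729
w20 lid z 0.0686 deg [-0.06  0.26] 6729
w20 rim z 0.0605 deg [-0.1  0.2] 1720
w17 lid z 0.0683 deg [0.03 0.5 ] 6735
w17 rim z 0.0601 deg [0.01 0.12] 1733
w16 lid z 0.0688 deg [0.13 0.56] 6307
w16 rim z 0.0606 deg [0.11 0.16] 1640
w15 lid z 0.0698 deg [-0.29 -1.58] 6806
w15 rim z 0.0605 deg [-0.05  0.24] 1659
```

The lid is home: its top is 8.0 mm above the rim and it is square within 0.1°. The earlier "2°" was rim pixels contaminating the plane fit, and the rigid feel was the lid sitting on the rim. I'll retreat and check.

```bash
python3 -m jog '[[[0,0,-0.001],[0,0,0]],[[0,0,-0.003],[0,0,0]],[[0,0,-0.01],[0,0,0]],[[0,-0.005,-0.03],[0,0,0]],[[0,-0.015,-0.06],[0,0,0]],[[0,-0.025,-0.1],[0,0,0]],[[0,-0.033,-0.14],[0,0,0]],[[0,-0.033,-0.17],[0,0,0]],[[0,-0.033,-0.19],[0,0,0]],[[0,-0.033,-0.193],[0,0,0]]]' 0; python3 -m jog '[[[0,0,0],[0,0,0]],[[0,0,0],[0,0,0]],[[0,0,0],[0,0,0]],[[0,0,0],[0,0,0]],[[0,0,0],[0,0,0]],[[0,0,0],[0,0,0]],[[0,0,0],[0,0,0]],[[0,0,0],[0,0,0]],[[0,0,0],[0,0,0]],[[0,0,0],[0,0,0]]]' 0; python3 -c "
from h import *
s=r.sense();P=(s['tcp_pos'],s['ee_rot']);print(s['wrist_force'])
look('w30','lid_mid',.065,.084,(.5745,.1412))
refit('w30',P,(.5745,.1412))
X=cloud(np.load('pics/w30.npy'),r.calibration('wrist'),P)
m=(X[...,2]>.056)&(X[...,2]<.084)&(np.hypot(X[...,0]-.5745,X[...,1]-.1412)<.05)
print('jar enc',cv2.minEnclosingCircle(X[m][:,:2].astype(np.float32)))
p,d=r.capture('side');cv2.imwrite('pics/s30.png',p)
p=cv2.imread('pics/w30.png');cv2.imwrite('pics/w30c.png',cv2.resize(p[120:240,240:400],None,fx=4,fy=4,interpolation=cv2.INTER_CUBIC))
"
```

```text
time_s: 30.88
tcp_pos: [0.5768, 0.1426, 0.2646]
ee_rot: [[-1.0, -0.001, 0.009], [-0.001, 1.0, 0.003], [-0.009, 0.003, -1.0]]
wrist_force: [0.0, 0.2, 1.2]
gripper_width: 0.002
time_s: 31.72
tcp_pos: [0.5745, 0.1422, 0.2595]
ee_rot: [[-1.0, -0.001, -0.0], [-0.001, 1.0, 0.0], [0.0, 0.0, -1.0]]
wrist_force: [-0.2, -0.2, -0.4]
gripper_width: 0.003
[-0.18155512 -0.21063483 -0.42017907]
tcp [0.5745 0.1422 0.2595] [-1.e+00 -9.e-04]
0.68 [312.  75.] 3911 med [0.582  0.0175 0.0289]
0.58 [317. 182.] 1916 med [0.5744 0.1412 0.0686]
enc 0.5745 0.1418 0.0618 | contour fit [0.5745 0.1415] dia 0.0604 z 0.0686 n 2021
w30 lid z 0.0687 deg [0.06 0.24] 1502
w30 rim z 0.0605 deg [0.06 0.27] 474
jar enc ((0.5743952393531799, 0.14168575406074524), 0.038051120936870575)
```

View pics/w30c.png

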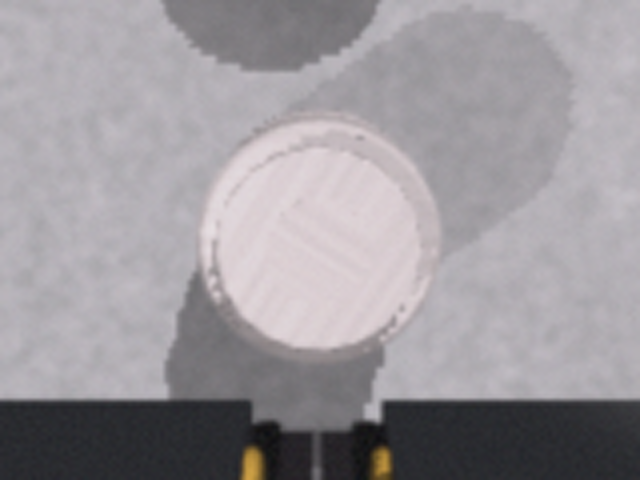

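View pics/s30.png

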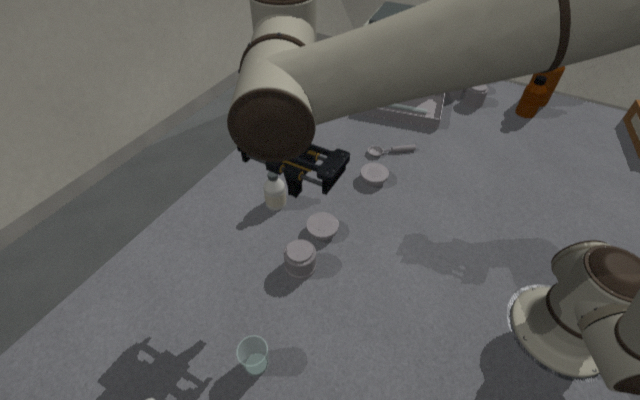

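The lid sits flush and centred on the jar: it is at (300,250) in the side view. The bottle (274,190), beaker (252,356) and scoop (397,148) have not moved. Handing in.

```bash
python3 -c "
from station import r
print(r.finish_job())"
```

```text
the job is handed in; nothing more can be done
None
```

The jar is closed and I handed the job in at about 32 s; no verdict was reported. I set the smallest lid (62 mm) in the mouth. I then pressed it home with the shut fingers at its edge, alternating between the +y and −y sides and shifting along x where it leaned.

**Last checks:**
- **Seating:** the lid's top is 8.0–8.2 mm above the rim (8.0 is fully home) and square to it within about 0.1°. It felt rigid.
- **Centring:** the lid is within 0.5 mm of the jar's axis.
- **Jar and bystanders:** the jar has moved under 1 mm. The bottle, beaker and scoop look where they were in the side picture. The arm is clear, with no force on the wrist.
- **Force:** the highest press reading was about 20 N, below the 28 N limit, but I only read it at the end of each move.
- **Tilt:** the largest reading was about 3°.

**Disagreement:** one of my tilt readings showed a false 2° near the end, because rim pixels got into the plane fit. I kept pressing the seated lid up to that 20 N before a cleaner fit and the depth profile showed it was already home. The same flaw may have shifted other tilt readings from the second half of the pressing by a degree or so.

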